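# Clamp the ingot and wedge the bar fast

### The arm

A 7-joint arm with a two-finger parallel gripper is mounted at the origin on the work surface. World frame = base frame: x ahead of the robot, y to its left, z up, the work surface at z = 0. Lengths are in m, angles in rad, forces in N, time in s.
With the tool pointing down it reaches from about 0.425 to 0.925 m from the base axis. Payload 6.8 kg.
Tool frame: the origin (TCP) lies between the finger pads, 19 mm behind the fingertips; this is the grasp point; z points along the fingers, y is the line along which they close (so a half turn about z gives the same grasp; the last joint's range is limited). The gripper opens to 85 mm and grips with 20 to 120 N. Pads are 22 mm wide; open, the fingers measure 114 mm over their backs; the gripper's body (76 mm by 85 mm) begins 54 mm behind the grasp point. The pads swing forward as they close: fully open they stand 13 mm farther back than shut.
Start: joints at [-0.108, 0.477, 0.022, 1.555, -0.011, 1.109, -0.083], TCP at [0.675, 0, 0.25] pointing down, gripper open.
Joint ranges: [-2.96, 2.96], [-0.34, 2.1], [-1.41, 1.46], [0.24, 2.44], [-1.37, 4.51], [0.17, 1.92], [-2.96, 2.96]. Speed limits (rad/s): [2.39, 2.39, 3.14, 3.14, 3.14, 3.14, 3.14].

### API

Orientations are given as a unit quaternion [x, y, z, w].
In Python, from rig import robot gives the robot as it stands.
- The arm moves only by the shell command python3 nudge.py 'ROWS' [FORCE]. ROWS is a JSON list of rows, 1 to 5 of them, each of 7 numbers: the opening from 0.0 (shut) to 1.0 (fully open), then dx, dy, dz in units of 50 mm, then a rotation vector rx, ry, rz in units of 0.2 rad; each row is the pose to reach, as a shift and turn from the pose commanded when the command began, along the tool's axes at that moment; what a row does not reach only later rows make up. A row lasts 1/10 s, in which the tool goes at most 0.05 m and 0.15 rad, less where a joint would pass 70% of its speed; a pose out of reach is approached as far as the arm can. The fingers move at their own pace and stop on an object; FORCE is the grip in N (left out, the last holds). Time passes only in rows, so rows that do not move let the fingers close. It prints the time, the measured TCP pose, the force, the opening and the grip force at its end. Input that does not fit is refused with a message, and nothing moves.
- robot.read_state(): the state, without advancing time (a new reading comes with each control period).
- robot.snapshot(name): name is "scene" or "side" or "wrist"; returns the picture (480x640x3 uint8, red, green, blue); there is no depth.
- robot.get_calibration(name): a dict with "camera_matrix" (3x3 intrinsics, pixels), "rvec" (rotation vector, rad) and "tvec" (3), from world to camera coordinates, as OpenCV has them. Camera axes: x right, y down, z forward; pixel columns grow to the right and rows downward; lengths in m; the calibration is good to about 2 mm. A picture is of the moment at which its call begins: read the wrist's pose just before it. get_calibration takes no time and is no camera call; for the wrist camera it gives the pose at the moment of the call.
- robot.finish_job(): hands the job in; it is judged then, once.
The state is a dict: "time_s": time; "joint_pos": joint angles; "joint_velocities": joint speeds; "joint_torque": joint torques, N m; "eef_pos": TCP position; "tcp_rot": TCP orientation; "force": force on the tool from outside, world axes, zero at the start; "torque": the same for the moment, N m; "grip_width": opening from 0.0 (shut) to 1.0 (fully open); "gripper_force": force on a finger pad.
Only numpy, scipy, OpenCV 4.12 (cv2) and the standard library are available. Lean on these libraries where they do the work, as an engineer would, in place of code of your own. Each camera call takes 0.05 s, during which the arm holds its last target. There are 200 camera calls.

### The job

Clamp the brass ingot in the bench clamp: turn only the small inner knob, leaving the wide ring under it where it is set, until the sliding bar presses the ingot firmly against the sprung jaw plate at the end. Then slide the thumb wedge along its ramp towards the jaw until it jams tight against the bar, and leave everything locked. Do not bump the magnifier over the wedge and do not disturb the other things on the bench.

Things in the scene. Friction and masses are not known exactly. Their poses are not given: they have to be found in the camera images.
- stage: Bench clamp: fixed dark steel plate 185 x 400 x 12 mm carrying all clamp parts. Origin on the bench; y = the bar's line towards the jaw (left seen from the robot), x = far side. In mm here: plate x -70..115, y -200..200; gear housing x -40..40, y -175..-85, top 50 high; ramp block x -66 to the wedge, y -55..80, top 40 high; bar top 38.5, guide strip behind it 36 high.
- jaw: Upright steel jaw plate 50 x 10 x 36 mm in front of a fixed grey block, 50 mm high. Origin at the middle of the lower edge of its clamping face, which looks to stage -y; the face stands at stage y = 155 mm when free. It is sprung: gives up to 6 mm towards +y at 5 N per mm, then stops dead. Pressed in 1.5 to 4 mm, the ingot is firmly clamped.
- bar: Sliding steel bar, 24 wide x 230 long x 26 mm high. Origin at the middle of the lower edge of its nose (the end facing the ingot); it extends to stage -y from there. Moves only along stage y, about 10 N of drag, which also holds the squeeze. With the ingot just touching both nose and free jaw its origin is at stage y = 85 mm; it starts 14 to 34 mm short of that.
- knob: Small inner knob: upright round aluminium grip, 32 mm diameter, 38 mm high, axis at stage x 0, y -130 mm. Origin at its foot, 66 mm above the bench (level with the ring's top). Clockwise seen from above drives the bar towards the jaw, 12 mm per rad, rigidly geared; stays where left, no end stops. Turns with about 0.13 N m, a little more as the jaw spring is pressed.
- knob_grip (a point): Point on the knob's axis 24 mm above its foot (90 mm above the bench), where the TCP goes to grip it from above.
- ring: The wide outer ring, an aluminium disc 72 mm in diameter and 14 mm high (52 to 66 mm above the bench), coaxial with the knob and below it. Turns on its own very easily if touched; its setting must be left alone. Origin at the centre of its underside.
- ring_mark (a point): The ring's index mark, 30 mm off the axis on the ring's top.
- wedge: Steel thumb wedge, 80 mm long, 26 wide tapering to 13 at its leading (+y) end, captive between ramp and bar. Slides only along (sin 9 deg, cos 9 deg) in stage x, y; 2.5 N drag. Origin mid underside, 13 mm above the bench; at stage (-26.5, -10) mm at its back stop; starts 0 to 20 mm on, meets the bar about 42 mm on, then tightens. Pushed on with 10 N or more it stays jammed.
- tab (a point): Point in the wedge's upright thumb tab to take hold of or push, 72 mm above the bench. The tab is a block 26 mm (stage x) x 16 mm (stage y), from 42 to 88 mm above the bench. Free space on both its y sides for the fingers above 42 mm.
- magnifier: Bench magnifier fixed over the wedge: black frame with clear glass, 105 (stage x) x 130 (y) x 10 mm, post at its far side. Origin at the frame's centre underside, at stage (42.5, 20) mm, 150 mm above the bench; its near edge is at stage x = -10 mm. A tool coming straight down on the tab hits it; leaning the tool's upper end towards stage -x by about 35 degrees clears it.
- ingot: Loose brass ingot 36 (x) x 70 (y) x 28 mm, 0.55 kg, lying in the clamp between the bar's nose and the jaw, with some play. Origin at the centre of its underside, 12 mm above the bench.
- brick: Bystander: soldering brick 60 x 120 x 40 mm with a charred top. Origin under its centre.
- jar: Bystander: small round pink jar, 56 mm in diameter, 60 mm high. Origin under its centre.
- pot: Bystander: dark steel cup 72 mm in diameter, 85 mm high. Origin under its centre.
- hammer: Bystander: hammer 220 mm long and under 40 mm high lying on the bench beyond the jaw end, its own x axis along the handle towards the head. Origin on the bench.

How it is judged:
On the way, in this order (a step that is already met when the one before it is completed fails the run):
1. the bar presses the ingot against the jaw (contact force between bar and ingot above 3 N and contact force between ingot and jaw above 3 N), for 0.2 s.
2. the wedge is jammed against the bar (contact force between wedge and bar above 3 N), for 0.2 s.
At the end, for the whole second after the job is handed in: The ingot is squeezed between the bar and the jaw (more than 3 N on each side), the wedge is jammed against the bar with more than 3 N, both at rest, and the ring's mark is within 6 mm of where it started (all of step 1 and contact force between wedge and bar above 3 N and linear speed of each of bar, wedge below 0.005 m/s and distance of ring_mark from where it was at the start of the episode below 0.006 m); the robot touches nothing.
It fails at once if the wide ring is turned (its mark moves more than 6 mm) (distance of ring_mark from where it was at the start of the episode above 0.006 m).
It fails at once if the magnifier is bumped (more than 3 N) (contact force between anything else and magnifier above 3 N).
It fails at once if a bystander is moved more than 15 mm (distance of any of brick, jar, pot, hammer from where it was at the start of the episode above 0.015 m).
It also fails if it takes over 64 s, if anything falls off the work surface, if the arm or the gripper's body presses on something with over 40 N, if the wrist force passes 120 N, or if a joint passes its speed limit or range.

## Working session

There is one attempt and no reset: what is moved stays moved. The work goes in short steps, Python scripts to look and compute and a shell command to move; the robot and the scene stay as the last step left them, time stands still between calls to the robot, and variables do not carry over. Pictures are saved under pics/ and viewed, at most 10 in all, crops included, and the job is handed in when it is done.

```bash
ls; mkdir -p pics; python3 - <<'E'
from rig import robot
import cv2,numpy as np
s=robot.read_state(); print(s['time_s'],s['eef_pos'],s['tcp_rot'])
ims=[]
for n in ["scene","side","wrist"]:
    c=robot.get_calibration(n); R=cv2.Rodrigues(np.array(c['rvec']))[0]
    print(n,np.array(c['camera_matrix']).round(1).tolist(),(-R.T@np.array(c['tvec']).ravel()).round(3),R[2].round(3))
    im=robot.snapshot(n); cv2.imwrite(f'pics/{n}0.png',im[...,::-1])
E
```

```text
nudge.py
pics
rig.py
0.0 [ 6.74448456e-01 -9.11906604e-06  2.49029108e-01] [ 7.07113369e-01  7.07099619e-01 -6.72662872e-04 -6.00220751e-04]
scene [[437.5, 0.0, 322.8], [0.0, 437.5, 238.9], [0.0, 0.0, 1.0]] [0.973 0.224 0.874] [-0.48  -0.186 -0.857]
side [[624.5, 0.0, 318.6], [0.0, 624.5, 238.6], [0.0, 0.0, 1.0]] [-0.103  0.705  0.683] [ 0.6   -0.604 -0.524]
wrist [[402.6, 0.0, 323.2], [0.0, 402.6, 240.7], [0.0, 0.0, 1.0]] [0.674 0.082 0.373] [-0.001 -0.319 -0.948]
```

View pics/scene0.png

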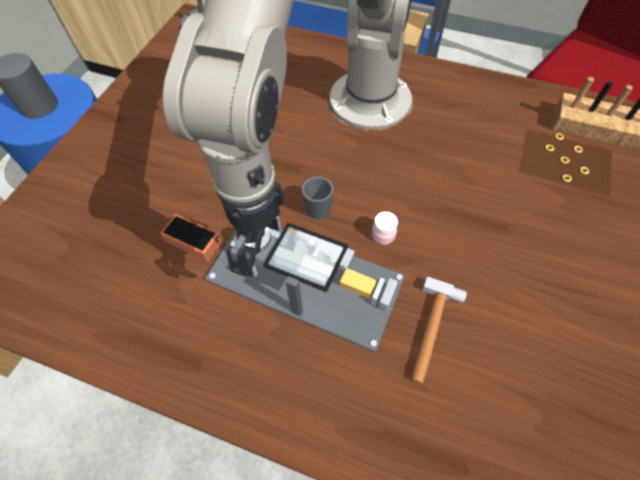

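View pics/side0.png

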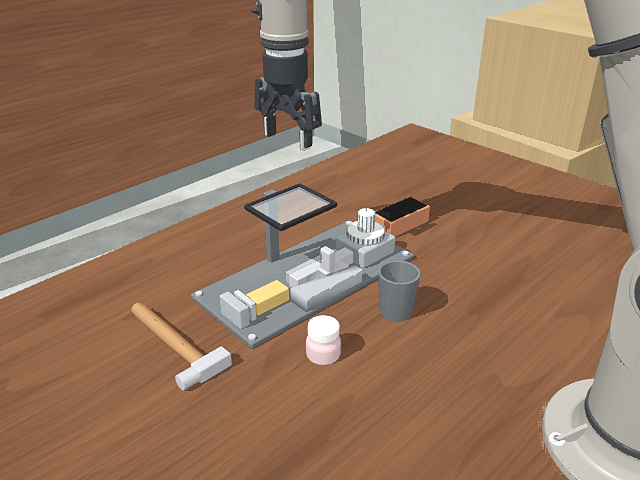

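View pics/wrist0.png

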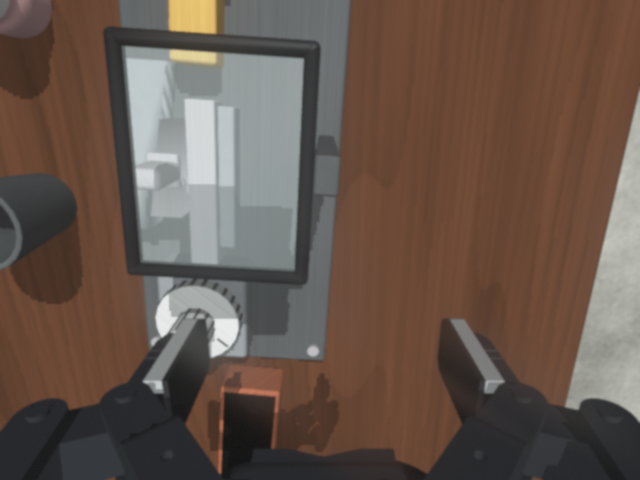

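The clamp stage stands ahead of the robot and its y axis runs roughly along world +y. In wrist0 the knob and ring are near (200,320) and the tab is near (155,172) under the glass. In side0 the knob top is near (366,212) and the tab near (327,258), with screws at (197,293), (252,337) and (411,257). Next I'll cast rays.

```bash
cat > h.py <<'E'
import cv2,numpy as np
from rig import robot
def cal(n):
    c=robot.get_calibration(n);return np.array(c['camera_matrix']),cv2.Rodrigues(np.array(c['rvec']))[0],np.array(c['tvec']).ravel()
def ray(c,p):
    K,R,t=c; d=R.T@np.linalg.solve(K,[p[0],p[1],1.]); return -R.T@t,d/np.linalg.norm(d)
def onz(c,p,z):
    o,d=ray(c,p); return (o+d*(z-o[2])/d[2])
def tri(rs):
    A=sum(np.eye(3)-np.outer(d,d) for o,d in rs);b=sum((np.eye(3)-np.outer(d,d))@o for o,d in rs);return np.linalg.solve(A,b)
def proj(c,P):
    K,R,t=c;q=K@(R@np.asarray(P)+t);return q[:2]/q[2]
E
python3 - <<'E'
from h import *
C={n:cal(n) for n in ["scene","side","wrist"]}
np.set_printoptions(precision=4,suppress=True)
for n,p,z in [("scene",(212,276),.014),("scene",(400,277),.014),("scene",(374,343),.014),("side",(197,293),.014),("side",(252,337),.014),("side",(411,257),.014),("wrist",(313,351),.014),
 ("side",(366,212),.104),("wrist",(200,320),.066),("side",(327,250),.088),("scene",(184,222),.04),("scene",(318,182),.085)]:
    print(n,p,onz(C[n],p,z))
E
```

```text
scene (212, 276) [ 0.6629 -0.1572  0.014 ]
scene (400, 277) [0.5253 0.2294 0.014 ]
scene (374, 343) [0.6851 0.2186 0.014 ]
side (197, 293) [0.6883 0.2188 0.014 ]
side (252, 337) [0.5259 0.2272 0.014 ]
side (411, 257) [ 0.4863 -0.1431  0.014 ]
wrist (313, 351) [ 0.6635 -0.16    0.014 ]
side (366, 212) [ 0.5635 -0.0937  0.104 ]
wrist (200, 320) [ 0.5678 -0.0941  0.066 ]
side (327, 250) [0.5409 0.0363 0.088 ]
scene (184, 222) [ 0.5718 -0.2701  0.04  ]
scene (318, 182) [ 0.393  -0.0091  0.085 ]
```
Screws: A near -y far-x (0.663,-0.1585), B +y far-x (0.6867,0.2187), C +y near (0.5256,0.228). (411,257) maybe the fourth? (0.486..) vs expected C + (A-B) = (0.502,-0.149); pixel imprecise. Direction A->B: (0.0237,0.3772): length .378; stage y tilted toward +x by 3.6deg: y_s=(0.0627,0.998). x_s = "far side" = (0.998,-0.0627). Screw spacing 0.378 → inset 11 mm; C–B .1614 -> 185-161.4=23.6 inset ~11.8. So screws at ±189?, -59..104 (inset 11). Center screws (y=0): A-B mid (0.6749,0.0301) is stage (104,0). Origin = that -0.104*x_s=(0.5711,0.0366). Knob at y -0.13: (0.5711-0.0082, 0.0366-.1297)=(0.563,-0.0931). Matches (0.5635,-0.0937). 

The rows are not in the units I measure in: shifts go in units of 50 mm and turns go in units of 0.2 rad. I convert before sending: -0.111 m is -2.22, -0.093 m is -1.86, -0.75 rad is -3.75.

```bash
python3 nudge.py '[[1, -0.6, -0.7, 0, 0, 0, -0.75], [1, -1.2, -1.4, 0, 0, 0, -1.5], [1, -1.86, -2.22, 0, 0, 0, -2.25], [1, -1.86, -2.22, 0, 0, 0, -3], [1, -1.86, -2.22, 0, 0, 0, -3.75]]' 40; python3 nudge.py '[[1, 0, 0, 0, 0, 0, -0.75], [1, 0, 0, 0, 0, 0, -1.5], [1, 0, 0, 0, 0, 0, -2.25], [1, 0, 0, 0, 0, 0, -3], [1, 0, 0, 0, 0, 0, -3.5]]';python3 nudge.py '[[1, 0, 0, 0, 0, 0, 0], [1, 0, 0, 0, 0, 0, 0]]'
python3 - <<'E'
from h import *
s=robot.read_state();print(s['eef_pos'],s['joint_pos'],s['force'],s['torque'])
c=cal('wrist');print(proj(c,[.563,-.0931,.104]),proj(c,[.563,-.0931,.066]))
print('side',proj(cal('side'),[.563,-.0931,.104]))
im=robot.snapshot('wrist');im2=robot.snapshot('side')
cv2.imwrite('pics/w1.png',np.hstack([im[...,::-1][:,80:560],cv2.resize(im2[180:380,150:450],(720,480))[...,::-1]])[:, :1200][:, ::1])
im=cv2.imread('pics/w1.png');cv2.imwrite('pics/w1.png',cv2.resize(im,(800,320)))
cv2.imwrite('pics/w1full.png',robot.snapshot('wrist')[...,::-1]); cv2.imwrite('pics/s1full.png',im2[...,::-1])
E
```

```text
time_s: 0.65
eef_pos: [0.5624, -0.095, 0.25]
tcp_rot: [0.398, 0.918, -0.0, -0.0]
force: [0.5, 0.4, -0.3]
grip_width: 1.001
gripper_force: 0.0
time_s: 1.15
eef_pos: [0.5638, -0.093, 0.2497]
tcp_rot: [0.058, 0.998, 0.0, -0.0]
force: [0.0, -0.2, 0.1]
grip_width: 1.002
gripper_force: 0.0
time_s: 1.35
eef_pos: [0.5638, -0.0931, 0.2498]
tcp_rot: [0.062, 0.998, 0.0, -0.0]
force: [0.0, 0.1, -0.3]
grip_width: 1.005
gripper_force: 0.0
[ 0.56384448 -0.09307386  0.24980657] [ 0.23673635  0.31963227 -0.22594726  1.79570596  0.08180157  1.03571883
  1.42710657] [ 0.01754783  0.10678808 -0.28166814] [0.02832139 0.01256028 0.02437574]
[323.56902426 228.08423473] [323.50987269 214.13519137]
side [366.01157972 212.20011667]
```

View pics/w1.png

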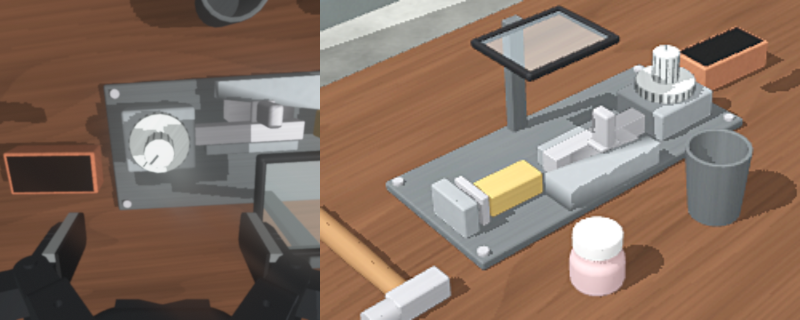

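```bash
python3 - <<'E'
from h import *
np.set_printoptions(precision=4,suppress=True)
cw,cs=cal('wrist'),cal('side')
w=cv2.imread('pics/w1full.png');g=cv2.cvtColor(w,6)
cir=cv2.HoughCircles(g[190:270,270:380],cv2.HOUGH_GRADIENT,1,10,param1=150,param2=12,minRadius=16,maxRadius=26)
print(cir[0][:4]+[270,190,0] if cir is not None else None)
for kp in [(320,232)]:
    P=tri([ray(cw,kp),ray(cs,(366,212))]);print('knobtop',P)
T=tri([ray(cw,(492,157)),ray(cs,(327.5,248.5))]);print('tabtop',T,proj(cw,T),proj(cs,T))
O=np.array([.5711,.0366]);a=np.deg2rad(3.6);xs=np.array([np.cos(a),-np.sin(a)]);ys=np.array([np.sin(a),np.cos(a)])
print('tab stage',(T[:2]-O)@xs,(T[:2]-O)@ys)
big=np.hstack([cv2.resize(w[110:230,440:560],(480,480),interpolation=2),cv2.resize(cv2.imread('pics/s1full.png')[225:325,230:340],(528,480),interpolation=2)])
cv2.imwrite('pics/z1.png',cv2.resize(big,(800,381)))
E
```

```text
[[316.5 229.5  23. ]]
knobtop [ 0.566  -0.0961  0.1022]
tabtop [0.5355 0.0329 0.0893] [497.0503 163.567 ] [330.5153 249.8006]
tab stage -0.03526493194340715 -0.00591490752125551
```

View pics/z1.png

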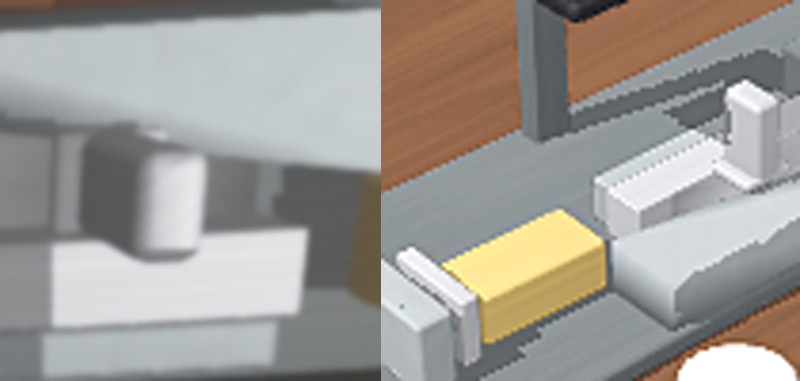

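In z1 the tab's top face is at wrist pixel (494,174) and side pixel (327.6,250.5). The bar nose is at wrist pixel (536,195). The ingot touches neither the bar nose nor, apparently, the jaw.

```bash
python3 - <<'E'
from h import *
np.set_printoptions(precision=4,suppress=True)
cw,cs=cal('wrist'),cal('side')
O=np.array([.5711,.0366]);a=np.deg2rad(3.6);xs=np.array([np.cos(a),-np.sin(a)]);ys=np.array([np.sin(a),np.cos(a)])
st=lambda P:(round((P[:2]-O)@xs*1e3,1),round((P[:2]-O)@ys*1e3,1))
T=tri([ray(cw,(494,174)),ray(cs,(327.6,250.5))]);print('tab',T,st(T))
P=tri([ray(cw,(317.5,230)),ray(cs,(366,212))]);print('knob',P,st(P))
N=onz(cw,(536,195),.0385);print('nose',N,st(N))
E
python3 nudge.py '[[1, 0, 0, 0.8, 0, 0, 0], [1, 0, 0, 1.6, 0, 0, 0], [1, 0, 0, 2.2, 0, 0, 0], [1, 0, 0, 2.6, 0, 0, 0], [1, 0, 0, 3, 0, 0, 0]]'
python3 nudge.py '[[0.6, 0, 0, 0.16, 0, 0, 0], [0.5, 0, 0, 0.16, 0, 0, 0]]'
```

```text
tab [0.5434 0.0326 0.0843] (np.float64(-27.4), np.float64(-5.7))
knob [ 0.5655 -0.0971  0.1016] (np.float64(2.8), np.float64(-133.8))
nose [0.5757 0.0868 0.0385] (np.float64(1.5), np.float64(50.4))
time_s: 2.0
eef_pos: [0.5638, -0.0929, 0.0988]
tcp_rot: [0.061, 0.998, -0.0, -0.0]
force: [0.7, -1.1, 0.0]
grip_width: 0.998
gripper_force: 0.0
time_s: 2.2
eef_pos: [0.5634, -0.0929, 0.0911]
tcp_rot: [0.061, 0.998, 0.0, -0.001]
force: [0.3, 0.2, -0.7]
grip_width: 0.693
gripper_force: 0.0
```

To row units: 0.5 rad is 2.5.

```bash
python3 nudge.py '[[0.2, 0, 0, 0, 0, 0, 0], [0.2, 0, 0, 0, 0, 0, 0], [0.2, 0, 0, 0, 0, 0, 0], [0.2, 0, 0, 0, 0, 0, 0], [0.2, 0, 0, 0, 0, 0, 0]]' 60; python3 nudge.py '[[0.2, 0, 0, 0, 0, 0, 0.5], [0.2, 0, 0, 0, 0, 0, 1], [0.2, 0, 0, 0, 0, 0, 1.5], [0.2, 0, 0, 0, 0, 0, 2], [0.2, 0, 0, 0, 0, 0, 2.5]]'
python3 - <<'E'
from h import *
s=robot.read_state();print(s['joint_pos'][6],s['torque'])
w=robot.snapshot('wrist');s1=robot.snapshot('side')
cv2.imwrite('pics/w2.png',np.hstack([cv2.resize(w,(480,360)),cv2.resize(s1[200:340,220:420],(320,224))[[min(i,223) for i in range(360)]]])[...,::-1])
E
```

```text
time_s: 2.7
eef_pos: [0.5644, -0.0966, 0.094]
tcp_rot: [0.062, 0.998, -0.002, 0.001]
force: [-2.9, -6.1, 6.3]
grip_width: 0.36
gripper_force: 59.0
time_s: 3.2
eef_pos: [0.5645, -0.0964, 0.094]
tcp_rot: [0.309, 0.951, -0.001, 0.002]
force: [-2.8, -7.6, 5.7]
grip_width: 0.358
gripper_force: 59.0
0.9504355656087337 [-1.614867    0.57293114  0.13926197]
```

View pics/w2.png

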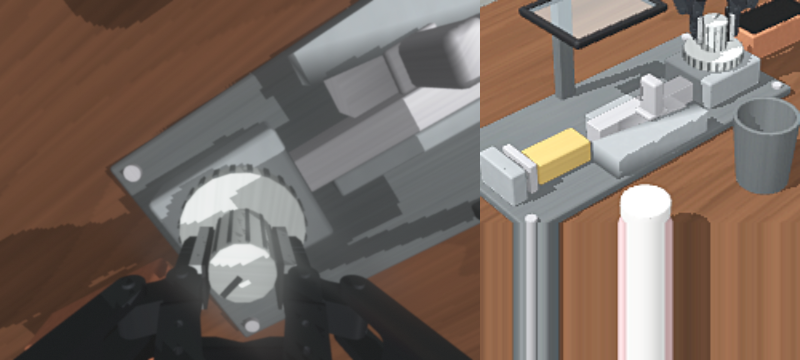

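To row units: -0.003 m is -0.06, -0.0026 m is -0.052, 0.3 rad is 1.5.

```bash
python3 nudge.py '[[0.2, -0.052, -0.048, -0.06, 0, 0, 0], [0.2, -0.052, -0.048, -0.06, 0, 0, 0], [0.2, -0.052, -0.048, -0.06, 0, 0, 0.5], [0.2, -0.052, -0.048, -0.06, 0, 0, 1], [0.2, -0.052, -0.048, -0.06, 0, 0, 1.5]]'
python3 - <<'E'
from h import *
s=robot.read_state();print(s['joint_pos'][6],s['torque'],s['force'])
sc=robot.snapshot('scene');w=robot.snapshot('wrist')
cv2.imwrite('pics/w3.png',np.hstack([cv2.resize(w[200:480,160:480],(400,350)),cv2.resize(sc[190:330,180:340],(400,350))])[...,::-1])
E
```

```text
time_s: 3.8
eef_pos: [0.5645, -0.0965, 0.0943]
tcp_rot: [0.446, 0.895, -0.0, -0.0]
force: [4.0, -2.2, -17.1]
grip_width: 0.355
gripper_force: 63.8
0.7071776402710276 [-0.38011906 -0.84353256  0.11654363] [  3.95064874  -2.19366059 -17.06070043]
```

View pics/w3.png

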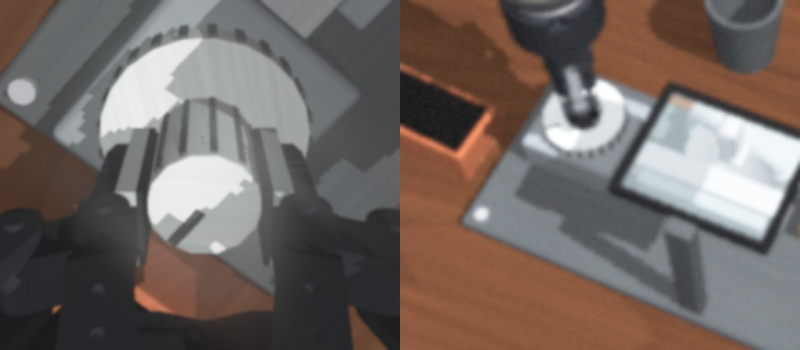

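```bash
cat > t.py <<'E'
from h import *
s=robot.read_state();print('j7',s['joint_pos'][6].round(3),'T',np.round(s['torque'],3),'J7t',np.round(s['joint_torque'][6],3))
E
python3 nudge.py '[[0.2, 0, 0, 0.04, 0, 0, 0.5], [0.2, 0, 0, 0.04, 0, 0, 1], [0.2, 0, 0, 0.04, 0, 0, 1.5], [0.2, 0, 0, 0.04, 0, 0, 2], [0.2, 0, 0, 0.04, 0, 0, 2.5]]';python3 t.py
python3 nudge.py '[[0.2, 0, 0, 0, 0, 0, 0.5], [0.2, 0, 0, 0, 0, 0, 1], [0.2, 0, 0, 0, 0, 0, 1.5], [0.2, 0, 0, 0, 0, 0, 2], [0.2, 0, 0, 0, 0, 0, 2.5]]';python3 t.py
python3 nudge.py '[[0.2, 0, 0, 0, 0, 0, 0.5], [0.2, 0, 0, 0, 0, 0, 1], [0.2, 0, 0, 0, 0, 0, 1.5], [0.2, 0, 0, 0, 0, 0, 2], [0.2, 0, 0, 0, 0, 0, 2]]';python3 t.py
python3 nudge.py '[[0.2, 0, 0, 0, 0, 0, 0.5], [0.2, 0, 0, 0, 0, 0, 1], [0.2, 0, 0, 0, 0, 0, 1], [0.2, 0, 0, 0, 0, 0, 1]]';python3 t.py
```

```text
time_s: 4.4
eef_pos: [0.5647, -0.0964, 0.0941]
tcp_rot: [0.652, 0.758, 0.0, -0.0]
force: [-0.7, -1.7, -1.6]
grip_width: 0.354
gripper_force: 65.6
j7 0.296 T [-0.314  0.363  0.195] J7t 0.948
time_s: 4.9
eef_pos: [0.5649, -0.0964, 0.0941]
tcp_rot: [0.82, 0.573, 0.0, -0.0]
force: [-1.5, -1.1, -1.4]
grip_width: 0.354
gripper_force: 65.4
j7 -0.113 T [-0.333  0.252  0.105] J7t 0.936
time_s: 5.4
eef_pos: [0.565, -0.0965, 0.0941]
tcp_rot: [0.917, 0.4, 0.0, 0.0]
force: [-2.3, -1.8, 1.5]
grip_width: 0.354
gripper_force: 65.7
j7 -0.435 T [-0.346  0.447 -0.111] J7t -0.667
time_s: 5.8
eef_pos: [0.5651, -0.0966, 0.094]
tcp_rot: [0.951, 0.308, 0.001, -0.0]
force: [-3.0, -1.0, 6.3]
grip_width: 0.351
gripper_force: 66.1
j7 -0.593 T [-0.31   0.71  -0.118] J7t 0.081
```

```bash
python3 - <<'E'
from h import *
w=robot.snapshot('wrist');s1=robot.snapshot('side');cv2.imwrite('pics/s4f.png',s1[...,::-1])
cv2.imwrite('pics/w4.png',np.hstack([cv2.resize(w,(400,300)),cv2.resize(s1[240:330,220:340],(400,300),interpolation=2)])[...,::-1])
E
```

```text
(no output)
```

View pics/w4.png

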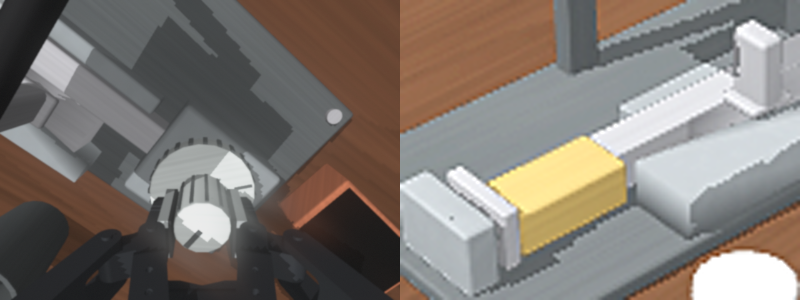

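```bash
python3 - <<'E'
from h import *
from scipy.spatial.transform import Rotation as Ro
K,R,t=cal('wrist');s=robot.read_state();Rt=Ro.from_quat(s['tcp_rot']).as_matrix();p=s['eef_pos']
R0=Ro.from_quat([7.07113369e-01,7.07099619e-01,-6.72662872e-04,-6.00220751e-04]).as_matrix();p0=np.array([.674448,0,.249029])
Rc=R@Rt; tc=R@p+t   # tool->cam
c0=(K,Rc@R0.T,tc-Rc@R0.T@p0)
print(onz(c0,(223,343),.066),onz((K,R,t),(389,299*0+249*1.6*1.0),.066),onz((K,R,t),(389,299),.066))
E
for i in 1; do python3 nudge.py '[[0.2, 0, 0, 0, 0, 0, 0.25], [0.2, 0, 0, 0, 0, 0, 0.5]]'|sed -n '2p;4p';python3 t.py;python3 nudge.py '[[0.2, 0, 0, 0, 0, 0, 0.25], [0.2, 0, 0, 0, 0, 0, 0.5]]'|sed -n 4p;python3 t.py;python3 nudge.py '[[0.2, 0, 0, 0, 0, 0, 0.25], [0.2, 0, 0, 0, 0, 0, 0.5]]'|sed -n 4p;python3 t.py;python3 nudge.py '[[0.2, 0, 0, 0, 0, 0, 0.25], [0.2, 0, 0, 0, 0, 0, 0.5]]'|sed -n 4p;python3 t.py;  done
```

```text
[ 0.5860765  -0.11692466  0.066     ] [ 0.54580195 -0.14804873  0.066     ] [ 0.58522455 -0.11627044  0.066     ]
eef_pos: [0.5651, -0.0966, 0.0941]
force: [-2.6, -2.3, 5.3]
j7 -0.674 T [-0.454  0.682  0.173] J7t 0.376
force: [-2.9, -1.3, 5.7]
j7 -0.754 T [-0.451  0.672  0.215] J7t 0.349
force: [-1.9, -1.8, 6.6]
j7 -0.834 T [-0.382  0.667  0.23 ] J7t 0.281
force: [-2.6, -1.9, 6.2]
j7 -0.914 T [-0.476  0.599  0.293] J7t 0.21
```

```bash
for i in 1; do python3 nudge.py '[[0.2, 0, 0, 0, 0, 0, 0.25], [0.2, 0, 0, 0, 0, 0, 0.5]]'|sed -n 3p;python3 t.py;python3 nudge.py '[[0.2, 0, 0, 0, 0, 0, 0.25], [0.2, 0, 0, 0, 0, 0, 0.5]]'|sed -n 3p;python3 t.py; done
python3 - <<'E'
from h import *
s1=robot.snapshot('side');cv2.imwrite('pics/s5f.png',s1[...,::-1])
a=[cv2.imread(f)[265:325,215:275] for f in('pics/side0.png','pics/s5f.png')]
cv2.imwrite('pics/j5.png',np.hstack([cv2.resize(x,(400,400),interpolation=0) for x in a]))
E
```

```text
tcp_rot: [0.998, 0.063, 0.001, -0.0]
j7 -0.993 T [-0.48   0.612  0.381] J7t 0.139
tcp_rot: [1.0, 0.013, 0.001, -0.0]
j7 -1.072 T [-0.51   0.625  0.45 ] J7t 0.069
```

View pics/j5.png

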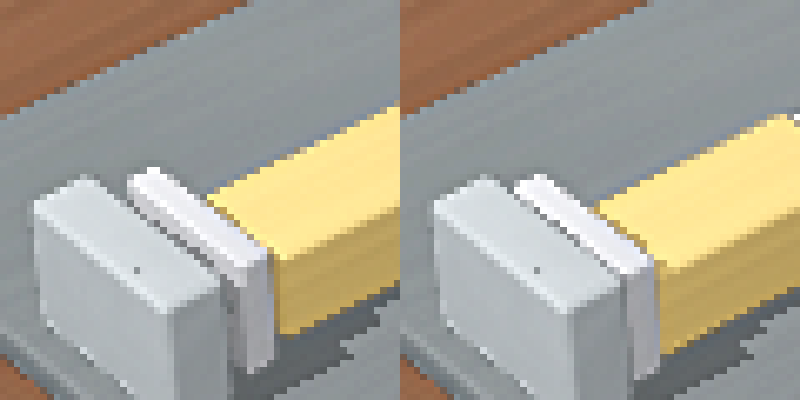

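```bash
python3 nudge.py '[[0.2, 0, 0, 0, 0, 0, -0.25], [0.2, 0, 0, 0, 0, 0, -0.25]]'; python3 nudge.py '[[0.75, 0, 0, 0, 0, 0, -0.25], [0.75, 0, 0, 0, 0, 0, -0.25], [0.75, 0, 0, 0, 0, 0, -0.25], [0.75, 0, 0, -0.6, 0, 0, -0.25], [0.75, 0, 0, -1.4, 0, 0, -0.25]]'|sed -n '2,5p'
python3 nudge.py '[[0.6, -0.8, 0, -0.6, 0, 0, 0.2], [0.6, -1.6, 0, -1.2, 0, 0, 0.5], [0.6, -1.8, 0, -1.2, 0, 0, 0.9], [0.6, -1.8, 0, -1.2, 0, 0, 0.9]]'
python3 - <<'E'
from h import *
from scipy.spatial.transform import Rotation as Ro
s=robot.read_state();print(s['joint_pos'].round(2))
q=Ro.from_quat(s['tcp_rot']);M=q.as_matrix();print(M.round(3))
cw=cal('wrist');s1=robot.snapshot('side');w=robot.snapshot('wrist');cv2.imwrite('pics/s6f.png',s1[...,::-1])
print('tab wrist',proj(cw,[.5434,.0326,.088]))
cv2.imwrite('pics/j6.png',np.hstack([cv2.resize(w,(400,300)),cv2.resize(s1[240:330,210:330],(400,300),interpolation=0)])[...,::-1])
E
```

```text
time_s: 7.35
eef_pos: [0.5652, -0.0967, 0.094]
tcp_rot: [0.999, 0.039, 0.001, -0.0]
force: [-3.6, -3.0, 7.0]
grip_width: 0.357
gripper_force: 66.2
eef_pos: [0.5635, -0.0958, 0.1622]
tcp_rot: [0.998, 0.061, -0.002, -0.0]
force: [1.8, -0.6, -0.1]
grip_width: 0.75
time_s: 8.25
eef_pos: [0.4744, -0.1072, 0.2238]
tcp_rot: [1.0, -0.03, 0.001, -0.001]
force: [0.6, 0.6, -0.5]
grip_width: 0.6
gripper_force: 0.0
[-0.56  0.24  0.77  2.06 -0.21  0.92 -1.31]
[[ 0.998 -0.06   0.002]
 [-0.06  -0.998  0.002]
 [ 0.002 -0.002 -1.   ]]
tab wrist [ 95.00941248 141.20516566]
```

View pics/j6.png

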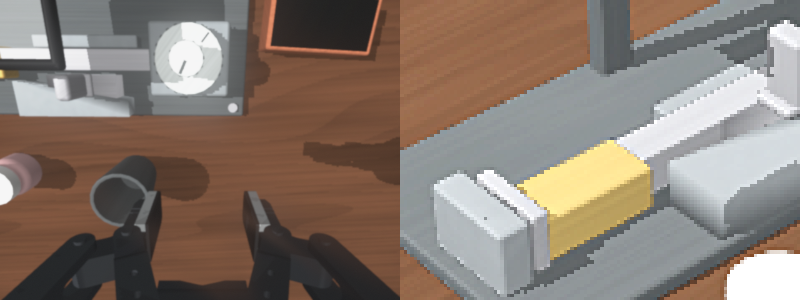

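To row units: -0.143 m is -2.86, -0.09 m is -1.8, 0.61 rad is 3.05.

```bash
python3 nudge.py '[[0.6, 0, -0.6, 0, 0, 0.6, 0], [0.6, 0, -1.2, 0, 0, 1.2, 0], [0.6, -0.06, -1.8, 0, 0, 1.8, 0], [0.6, -0.06, -2.4, 0.2, 0, 2.4, 0], [0.6, -0.06, -2.86, 0.4, 0, 3.05, 0]]'; python3 nudge.py '[[0.6, 0, 0, 0, 0, 0, 0], [0.6, 0, 0, 0, 0, 0, 0]]'
python3 - <<'E'
from h import *
from scipy.spatial.transform import Rotation as Ro
s=robot.read_state();print(s['joint_pos'].round(2))
M=Ro.from_quat(s['tcp_rot']).as_matrix();print(M.round(3))
T=np.array([.5434,.0326,.072]);print('to go',M.T@(T-s['eef_pos']))
E
```

```text
time_s: 8.85
eef_pos: [0.4819, -0.0022, 0.2125]
tcp_rot: [0.973, -0.034, 0.225, 0.028]
force: [0.8, -1.0, -0.2]
grip_width: 0.602
gripper_force: 0.0
time_s: 9.05
eef_pos: [0.4823, -0.0054, 0.2127]
tcp_rot: [0.974, -0.036, 0.223, 0.03]
force: [-0.2, -1.1, -0.6]
grip_width: 0.6
gripper_force: 0.0
[-0.77 -0.    0.56  2.37  0.46  0.38 -2.25]
[[ 0.898 -0.082  0.431]
 [-0.056 -0.996 -0.073]
 [ 0.436  0.042 -0.899]]
to go [-0.00850005 -0.04870877  0.15007314]
```

```bash
cat > go.py <<'E'
import sys
from h import *
from scipy.spatial.transform import Rotation as Ro
# args: back distance, lean, optional T xyz
b,l=map(float,sys.argv[1:3]);T=np.array(list(map(float,sys.argv[3:6])) or [.5434,.0326,.072])
s=robot.read_state();q=Ro.from_quat(s['tcp_rot'])
a=np.deg2rad(3.6);B=np.array([[np.cos(a),-np.sin(a),0],[-np.sin(a),-np.cos(a),0],[0,0,-1]]).T
Q=Ro.from_matrix(B)*Ro.from_rotvec([0,l,0]);P=T-b*Q.as_matrix()[:,2]
print('P',P.round(4),'d',q.inv().apply(P-s['eef_pos']).round(4),'rv',(q.inv()*Q).as_rotvec().round(3),'j',s['joint_pos'].round(2),'eef',s['eef_pos'].round(4))
E
python3 go.py .07 .61
```

```text
P [0.5034 0.0351 0.1294] d [-0.0196 -0.0455  0.081 ] rv [0.046 0.159 0.004] j [-0.77 -0.    0.56  2.37  0.46  0.38 -2.25] eef [ 0.4823 -0.0054  0.2127]
```

To row units: 0.081 m is 1.62, 0.066 m is 1.32, 0.159 rad is 0.795.

```bash
python3 nudge.py '[[0.6, -0.08, -0.2, 0.32, 0, 0, 0], [0.6, -0.16, -0.4, 0.64, 0.05, 0.1, 0], [0.6, -0.24, -0.6, 1, 0.1, 0.3, 0], [0.6, -0.32, -0.8, 1.32, 0.15, 0.55, 0], [0.6, -0.4, -0.91, 1.62, 0.23, 0.795, 0.02]]'; python3 nudge.py '[[0.6, 0, 0, 0, 0, 0, 0], [0.6, 0, 0, 0, 0, 0, 0]]'|tail -3; python3 go.py .07 .61
```

```text
time_s: 9.55
eef_pos: [0.501, 0.0338, 0.1747]
tcp_rot: [0.961, -0.031, 0.273, 0.016]
force: [-0.0, -0.6, 0.3]
grip_width: 0.598
gripper_force: 0.0
force: [0.1, 0.2, -0.6]
grip_width: 0.602
gripper_force: 0.0
P [0.5034 0.0351 0.1294] d [-0.0223 -0.0011  0.0406] rv [ 0.012  0.056 -0.   ] j [-0.75  0.12  0.47  2.43  1.06  0.17 -2.95] eef [0.5009 0.0347 0.1757]
```

To row units: -0.05 m is -1, 0.03 m is 0.6, -0.15 rad is -0.75.

```bash
python3 nudge.py '[[0.6, 0.3, 0, -0.5, 0, 0, 0], [0.6, 0.6, 0, -1, 0, 0, 0], [0.6, 0.6, 0, -1, 0, 0, -0.75], [0.6, 0.6, 0, -1, 0, 0, -1.5], [0.6, 0.6, 0, -1, 0, 0, -2.25]]'|sed -n 2,3p;python3 go.py .07 .61
for i in 1 ; do python3 nudge.py '[[0.6, 0, 0, 0, 0, 0, -0.75], [0.6, 0, 0, 0, 0, 0, -1.5], [0.6, 0, 0, 0, 0, 0, -2.25], [0.6, 0, 0, 0, 0, 0, -3], [0.6, 0, 0, 0, 0, 0, -3.75]]'|sed -n 2,3p;python3 nudge.py '[[0.6, 0, 0, 0, 0, 0, -0.75], [0.6, 0, 0, 0, 0, 0, -1.5], [0.6, 0, 0, 0, 0, 0, -2.25], [0.6, 0, 0, 0, 0, 0, -3], [0.6, 0, 0, 0, 0, 0, -3.75]]'|sed -n 2,3p;  python3 nudge.py '[[0.6, 0, 0, 0, 0, 0, -0.75], [0.6, 0, 0, 0, 0, 0, -1.5], [0.6, 0, 0, 0, 0, 0, -2.25], [0.6, 0, 0, 0, 0, 0, -3], [0.6, 0, 0, 0, 0, 0, -3.75]]'|sed -n 2,3p; done;python3 go.py .07 .61
```

```text
eef_pos: [0.4996, 0.0356, 0.2341]
tcp_rot: [0.944, 0.186, 0.263, 0.075]
P [0.5034 0.0351 0.1294] d [-0.0462 -0.0234  0.0911] rv [-0.003  0.058  0.455] j [-0.67 -0.02  0.34  2.37  0.68  0.35 -2.1 ] eef [0.4996 0.0356 0.2341]
eef_pos: [0.4995, 0.0356, 0.2337]
tcp_rot: [0.81, 0.519, 0.217, 0.166]
eef_pos: [0.4995, 0.0356, 0.2337]
tcp_rot: [0.564, 0.78, 0.141, 0.233]
eef_pos: [0.4995, 0.0356, 0.2337]
tcp_rot: [0.239, 0.932, 0.045, 0.269]
P [0.5034 0.0351 0.1294] d [ 0.0469 -0.021   0.0909] rv [-0.075  0.032  2.704] j [-0.72 -0.02  0.4   2.37  0.68  0.35  0.15] eef [0.4995 0.0356 0.2337]
```

The rows are not in the units I measure in: shifts go in units of 50 mm and turns go in units of 0.2 rad. I convert before sending: -0.44 rad is -2.2.

```bash
sed -i "s/Ro.from_rotvec(\[0,l,0\])/Ro.from_rotvec([0,l,0])*Ro.from_rotvec([0,0,np.pi])/" go.py; python3 nudge.py '[[0.6, 0, 0, 0, 0, 0, -0.75], [0.6, 0, 0, 0, 0, 0, -1.5], [0.6, 0, 0, 0, 0, 0, -2.2], [0.6, 0, 0, 0, 0, 0, -2.2]]'|sed -n 2,3p; python3 go.py .07 .61
```

```text
eef_pos: [0.4995, 0.0357, 0.2337]
tcp_rot: [0.032, 0.962, -0.014, 0.272]
P [0.5034 0.0351 0.1294] d [0.0514 0.0006 0.0909] rv [-0.011 -0.058 -0.   ] j [-0.74 -0.02  0.41  2.37  0.69  0.35  0.58] eef [0.4995 0.0357 0.2337]
```

To row units: 0.091 m is 1.82, 0.072 m is 1.44, -0.058 rad is -0.29.

```bash
python3 nudge.py '[[0.6, 0.2, 0, 0.36, 0, 0, 0], [0.6, 0.4, 0, 0.72, 0, -0.1, 0], [0.6, 0.6, 0, 1.08, 0, -0.15, 0], [0.6, 0.8, 0, 1.44, 0, -0.25, 0], [0.6, 1.02, 0.012, 1.82, -0.055, -0.29, 0]]'|sed -n 2,4p; python3 nudge.py '[[0.6, 0, 0, 0, 0, 0, 0], [0.6, 0, 0, 0, 0, 0, 0]]'|sed -n 4p; python3 go.py .07 .61
```

```text
eef_pos: [0.4984, 0.0224, 0.1561]
tcp_rot: [0.027, 0.959, -0.042, 0.278]
force: [0.7, -0.7, -0.5]
force: [0.2, 0.2, 0.6]
P [0.5034 0.0351 0.1294] d [0.0103 0.0166 0.0239] rv [-0.064 -0.045  0.026] j [-0.25  0.17 -0.09  2.43  1.46  0.29 -0.2 ] eef [0.4981 0.0207 0.1562]
```

```bash
python3 nudge.py '[[0.6, 0.1, 0.16, 0.24, -0.15, -0.1, 0.05], [0.6, 0.2, 0.332, 0.48, -0.32, -0.225, 0.13], [0.6, 0.2, 0.332, 0.48, -0.32, -0.225, 0.13], [0.6, 0.2, 0.332, 0.48, -0.32, -0.225, 0.13]]'|sed -n 2,4p; python3 go.py .07 .61
```

```text
eef_pos: [0.5036, 0.0369, 0.1293]
tcp_rot: [0.027, 0.953, -0.009, 0.301]
force: [0.6, -0.4, -0.4]
P [0.5034 0.0351 0.1294] d [ 0.0001 -0.0018 -0.0001] rv [0.002 0.001 0.005] j [ 0.35  0.32 -0.75  2.43  1.87  0.45 -0.57] eef [0.5036 0.0369 0.1293]
```

```bash
python3 nudge.py '[[0.6, 0, 0, 0.3, 0, 0, 0], [0.6, 0, -0.02, 0.6, 0, 0, 0], [0.6, 0, -0.036, 0.9, 0, 0, 0.025], [0.6, 0, -0.036, 1.16, 0, 0, 0.025], [0.6, 0, -0.036, 1.34, 0, 0, 0.025]]'; python3 nudge.py '[[0.4, 0, 0, 0, 0, 0, 0], [0.4, 0, 0, 0, 0, 0, 0]]'|sed -n 2,5p;python3 go.py 0 .61; python3 - <<'E'
from h import *
cs=cal('side');s=robot.snapshot('side');cv2.imwrite('pics/s7f.png',s[...,::-1])
for p in ([.5434,.0326,.088],[.5434,.0326,.072],robot.read_state()['eef_pos']):print(proj(cs,p))
E
```

```text
time_s: 13.75
eef_pos: [0.5423, 0.0323, 0.0737]
tcp_rot: [0.029, 0.953, -0.01, 0.3]
force: [0.3, -0.3, 0.5]
grip_width: 0.601
gripper_force: 0.0
eef_pos: [0.5415, 0.033, 0.0746]
tcp_rot: [0.029, 0.953, -0.009, 0.3]
force: [0.7, -0.7, -0.1]
grip_width: 0.4
P [0.5434 0.0326 0.072 ] d [-0.0001 -0.0003  0.0032] rv [0.002 0.    0.002] j [ 0.35  0.53 -0.74  2.38  2.07  0.57 -0.67] eef [0.5415 0.033  0.0746]
[327.42412645 248.66247315]
[327.39032474 256.21807898]
[328.02127417 255.37612512]
```

```bash
python3 nudge.py '[[0, 0, 0, 0, 0, 0, 0], [0, 0, 0, 0, 0, 0, 0], [0, 0, 0, 0, 0, 0, 0], [0, 0, 0, 0, 0, 0, 0]]' 30;python3 go.py 0 .61
```

```text
time_s: 14.4
eef_pos: [0.5416, 0.0327, 0.0752]
tcp_rot: [0.029, 0.953, -0.009, 0.301]
force: [-2.7, 0.3, 7.5]
grip_width: 0.182
gripper_force: 35.1
P [0.5434 0.0326 0.072 ] d [ 0.0004 -0.      0.0037] rv [0.002 0.002 0.001] j [ 0.36  0.53 -0.75  2.38  2.07  0.58 -0.67] eef [0.5416 0.0327 0.0752]
```

```bash
python3 nudge.py '[[0, -0.012, 0.1, 0.008, 0, 0, 0], [0, -0.026, 0.2, 0.018, 0, 0, 0], [0, -0.038, 0.3, 0.026, 0, 0, 0], [0, -0.052, 0.4, 0.036, 0, 0, 0], [0, -0.064, 0.5, 0.044, 0, 0, 0]]';python3 nudge.py '[[0, 0, 0, 0, 0, 0, 0]]'|sed -n 2,4p
```

```text
time_s: 14.9
eef_pos: [0.5469, 0.0568, 0.0752]
tcp_rot: [0.03, 0.953, -0.009, 0.301]
force: [-3.3, -2.5, 6.8]
grip_width: 0.176
gripper_force: 35.1
eef_pos: [0.5472, 0.0578, 0.0752]
tcp_rot: [0.029, 0.953, -0.008, 0.301]
force: [-2.9, 1.3, 6.4]
```

Sliding freely, so I'll continue in small steps and watch the force.

To row units: 0.006 m is 0.12, 0.003 m is 0.06.

```bash
python3 nudge.py '[[0, -0.008, 0.06, 0.006, 0, 0, 0], [0, -0.016, 0.12, 0.01, 0, 0, 0]]'|sed -n '2p;4p';python3 nudge.py '[[0, -0.006, 0.04, 0.004, 0, 0, 0], [0, -0.01, 0.08, 0.008, 0, 0, 0]]'|sed -n '2p;4p';python3 nudge.py '[[0, -0.006, 0.04, 0.004, 0, 0, 0]]'|sed -n '2p;4p';python3 nudge.py '[[0, -0.006, 0.04, 0.004, 0, 0, 0]]'|sed -n '2p;4p'
```

```text
eef_pos: [0.5483, 0.0627, 0.0752]
force: [-3.8, -1.2, 7.4]
eef_pos: [0.549, 0.0658, 0.0751]
force: [-9.9, -8.0, 16.4]
eef_pos: [0.549, 0.066, 0.0751]
force: [-14.0, -13.6, 22.2]
eef_pos: [0.5491, 0.0663, 0.075]
force: [-18.5, -15.7, 27.8]
```

To row units: 0.0015 m is 0.03.

```bash
python3 nudge.py '[[0, 0, 0.03, 0, 0, 0, 0], [0, 0, 0.03, 0, 0, 0, 0], [0, 0, 0.03, 0, 0, 0, 0], [0, 0, 0.03, 0, 0, 0, 0]]'|sed -n '2p;4p'; python3 nudge.py '[[0.4, 0, 0, 0, 0, 0, 0], [0.4, 0, 0, 0, 0, 0, 0], [0.4, 0, 0, 0, 0, 0, 0], [0.4, 0, 0, 0, 0, 0, 0]]';python3 go.py 0 .61 .5491 .0663 .0752
```

```text
eef_pos: [0.5491, 0.0665, 0.075]
force: [-16.7, -16.2, 24.6]
time_s: 16.4
eef_pos: [0.5504, 0.0733, 0.0746]
tcp_rot: [0.029, 0.953, -0.008, 0.301]
force: [0.9, -0.4, 0.1]
grip_width: 0.399
gripper_force: 0.0
P [0.5491 0.0663 0.0752] d [ 0.0004 -0.0071 -0.0009] rv [0.003 0.001 0.001] j [ 0.26  0.55 -0.75  2.34  1.98  0.62 -0.65] eef [0.5504 0.0733 0.0746]
```

To row units: -0.06 m is -1.2, -0.05 m is -1.

```bash
python3 nudge.py '[[0.5, 0, -0.12, 0, 0, 0, 0], [0.5, 0, -0.12, -0.2, 0, 0, 0], [0.5, 0, -0.12, -0.6, 0, 0, 0], [0.5, 0, -0.12, -1, 0, 0, 0], [0.5, 0, -0.12, -1.2, 0, 0, 0]]'; python3 nudge.py '[[0.5, 0, 0, 0, 0, 0, 0], [0.5, 0, 0, 0, 0, 0, 0], [0.5, 0, 0, 0, 0, 0, 0]]'|sed -n 2,4p
python3 - <<'E'
from h import *
s=robot.snapshot('side')[...,::-1].copy();cv2.imwrite('pics/s8f.png',s);o=cv2.imread('pics/side0.png');m=cv2.imread('pics/s6f.png')
def yel(i):
    h=cv2.cvtColor(i,cv2.COLOR_BGR2HSV);k=cv2.inRange(h,(20,90,120),(32,255,255))[230:330,200:340];M=cv2.moments(k,True);return M['m00'],M['m10']/M['m00']+200,M['m01']/M['m00']+230
print(yel(o),yel(m),yel(s))
cs=cal('side')
# tab expected at new place
p=proj(cs,[.5510,.0659,.080]);q=proj(cs,[.5434,.0326,.080]);print(p,q)
for n,i in(('start',o),('now',s)): print(n,[int(i[int(u[1]),int(u[0])].mean()) for u in(p,q)])
# bystander patches: change from start
d=cv2.absdiff(s,o).max(2)
for n,(x,y,w,h) in dict(brick=(375,195,60,40),jar=(300,312,50,55),pot=(375,258,50,65),hammer=(130,300,105,90),mag=(245,183,95,45)).items(): print(n,(d[y:y+h,x:x+w]>40).mean().round(3))
E
```

```text
time_s: 16.9
eef_pos: [0.5145, 0.0691, 0.1252]
tcp_rot: [0.029, 0.953, -0.008, 0.301]
force: [-0.3, -0.5, 0.4]
grip_width: 0.502
gripper_force: 0.0
eef_pos: [0.5156, 0.0687, 0.1235]
tcp_rot: [0.029, 0.953, -0.008, 0.3]
force: [-0.1, -0.8, -0.1]
(862.0, 269.0939675174014, 296.1716937354988) (797.0, 266.5922208281054, 297.94981179422837) (797.0, 266.6022584692597, 297.9058971141782)
[311.09805891 258.18550027] [327.40716175 252.45454615]
start [80, 248]
now [76, 157]
brick 0.27
jar 0.0
pot 0.142
hammer 0.0
mag 0.084
```

To row units: -0.15 m is -3, -0.125 m is -2.5.

```bash
python3 nudge.py '[[0.5, 0, 0, -0.5, 0, 0, 0], [0.5, -0.4, 0, -1.1, 0, 0, 0], [0.5, -0.9, 0, -1.8, 0, 0, 0], [0.5, -1.4, 0, -2.5, 0, 0, 0], [0.5, -1.8, 0, -3, 0, 0, 0]]'|sed -n 1,4p; python3 nudge.py '[[0.5, 0, 0, 0, 0, 0, 0], [0.5, 0, 0, 0, 0, 0, 0]]'|sed -n 2,4p
python3 - <<'E'
from h import *
s=robot.snapshot('side')[...,::-1].copy();o=cv2.imread('pics/side0.png');sc=robot.snapshot('scene')[...,::-1].copy();o2=cv2.imread('pics/scene0.png')
cs=cal('side');p=proj(cs,[.5510,.0659,.080]);q=proj(cs,[.5434,.0326,.080])
for n,i in(('start',o),('now',s)): print(n,[int(i[int(u[1]),int(u[0])].mean()) for u in(p,q)])
d=cv2.absdiff(s,o).max(2)
for n,(x,y,w,h) in dict(brick=(375,195,60,40),jar=(300,312,50,55),pot=(375,258,50,65),hammer=(130,300,105,90),mag=(245,183,95,45)).items(): print(n,(d[y:y+h,x:x+w]>40).mean().round(3))
def cen(i,lo,hi,r):
    x,y,w,h=r;k=cv2.inRange(cv2.cvtColor(i,cv2.COLOR_BGR2HSV)[y:y+h,x:x+w],lo,hi);M=cv2.moments(k,True);return M['m00'],round(M['m10']/(M['m00']+1e-9)+x,1),round(M['m01']/(M['m00']+1e-9)+y,1)
for i in(o2,sc): print('brick black scene',cen(i,(0,0,0),(179,255,40),(155,205,70,60)))
for i in(o,s): print('side black',cen(i,(0,0,0),(179,255,40),(375,195,60,40)))
E
```

```text
time_s: 17.75
eef_pos: [0.5016, 0.0643, 0.2517]
tcp_rot: [0.032, 0.954, -0.014, 0.298]
force: [-0.3, -0.8, -0.2]
eef_pos: [0.502, 0.0636, 0.2511]
tcp_rot: [0.033, 0.954, -0.014, 0.299]
force: [-0.6, 0.0, -1.2]
start [80, 248]
now [247, 160]
brick 0.172
jar 0.0
pot 0.011
hammer 0.0
mag 0.033
brick black scene (750.0, 188.7, 232.7)
brick black scene (713.0, 188.9, 232.7)
side black (552.0, 400.7, 208.6)
side black (378.0, 400.7, 209.1)
```

```bash
python3 -c "
from rig import robot
print(robot.finish_job())"
```

```text
the job is handed in; nothing more can be done
None
```

The ingot is clamped against the sprung jaw, the wedge is jammed against the bar with about 19 N of push, and the job is handed in at about 18 s; the judge's verdict was not shown, the ring's mark read about 1 mm from its start when last measured (after 2.4 of the 3 rad of knob turning), and I saw no sign that the bystanders or the magnifier were touched.

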